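Bring the stoppered cuvette into the beam of a spectrophotometer and hold it on the click

ROBOT

A 6-joint arm with a two-finger parallel gripper is mounted at the origin on the work surface. World frame = base frame: x ahead of the robot, y to its left, z up, the work surface at z = 0. Lengths are in mm, angles in rad, forces in N, time in s.
With the tool pointing down it reaches from about 325 to 875 mm from the base axis. Payload 4.4 kg.
Tool frame: the origin (TCP) lies at the very end of the fingers, on their centre line; the grasp point (between the pads) lies 19 mm behind it (robot.hold_point_z is the distance from the TCP to the grasp point, in mm); z points along the fingers, y is the direction in which the jaws open and shut (so a half turn about z gives the same grasp; the last joint's range is limited). The gripper opens to 85 mm and grips with 20 to 120 N. Pads are 22 mm wide; open, the fingers measure 114 mm over their backs; the gripper's body (76 mm by 85 mm) begins 54 mm behind the grasp point. The pads swing forward as they close: fully open they stand 13 mm farther back than shut.
Start: joints at [-1.325, 0.207, 1.542, -0, 1.393, -0.15], TCP at [221.677, -530.553, 231.282] pointing down, gripper open.
Joint ranges: [-2.73, 2.73], [-0.86, 2.22], [0.23, 2.46], [-1.11, 4.25], [0.08, 2.63], [-2.82, 2.82]. Speed limits (rad/s): [2.79, 2.79, 3.14, 3.14, 3.14, 3.14].

INTERFACE

Orientations are given as [roll, pitch, yaw] about the fixed x, y, z axes, in that order (R = Rz(yaw) Ry(pitch) Rx(roll)).
In Python, from bench import robot gives the robot as it stands. The module is installed in compiled form; this text tells all that it offers.
- The arm moves only by the tool apply_moves, never from a script. Its argument "targets" is a list of rows, each a list of 4 numbers: the shift along the tool's x, y, z in m, then the turn about the tool's z in degrees. In form: [[x, y, z, yaw], ...]. A call has 1 to 5 rows; each row shifts and turns the pose as measured when the row begins, along the tool's axes as they then stand; what a row does not reach is not made up. A row lasts 1/12 s, in which the tool goes at most 41.7 mm and 7.16 degrees, less where a joint would pass 70% of its speed; a pose out of reach is approached as far as the arm can. A call is refused whole if a number of a shift passes 0.0417 or a number of a turn 7.16, either way. A call with a gripper value outside its range is refused whole. "gripper" is the opening, from 0 (shut) to 1 (fully open), set as the call begins (left out, the last holds). The fingers move at their own pace and stop on an object; "squeeze" is the grip in N (left out, the last holds). Time passes only in rows, so rows that do not move let the fingers close. It gives the time, the measured TCP pose, the force and the opening at its end, in the units of the state.
- robot.sense(): the state, without advancing time (a new reading comes with each control period).
- robot.grab_frame(name): name is "side" or "top" or "wrist"; returns a dict with "color" (480x640x3 uint8, red, green, blue), "depth" (480x640 float32, mm along the optical axis (not along the pixel's ray), 0 where there is no reading), "mtx" (3x3 intrinsics, pixels), "T" (4x4, takes a point from camera to world coordinates). Camera axes: x right, y down, z forward; pixel columns grow to the right and rows downward; lengths in mm; the calibration is good to about 2 mm. A picture is of the moment at which its call begins.
- robot.close_job(): hands the job in, once; it reports no verdict.
Trained networks look in the newest picture that a camera, given by its name, has taken for a name from the list of things; names that differ only in an ending like _2 or _b are one class to them, and where a whole thing is asked for, a point or a joint stands for the part that bears it (a point fixed in the world has none). Each returns a list of dicts, best first, with "score" (0 to 1); they miss things now and then, are a little off and sometimes report something else, mostly with a low value. They report only what shows in the picture. A call takes as long as a camera call.
- robot.look_for(name, camera): "point" ([row, column] in pixels, amid what is visible of it).
- robot.silhouettes(name, camera): "region" (480x640 bool, what is visible of it) and "point" ([row, column] in pixels, amid what is visible of it).
- robot.mark_of(name, camera): "point" ([row, column] in pixels: a listed point, or the origin of a listed thing).
The state is a dict: "clock": time; "joint_pos": joint angles; "joint_velocities": joint speeds; "tau": joint torques, N m; "position": TCP position; "orientation": TCP orientation; "wrist_force": force on the tool from outside, world axes, zero at the start; "torque": the same for the moment, N m; "finger_gap": finger opening in mm.
Only numpy, scipy, OpenCV 4.12 (cv2) and the standard library are available. Lean on these libraries where they do the work, as an engineer would, in place of code of your own. Each camera call takes 0.05 s, during which the arm holds its last target. There are 200 camera calls.

TASK

Close the lid of the spectrophotometer's cell compartment fully, leaving the cell changer pushed home meanwhile. Then pull the changer's rod straight out by its knob until the stoppered cuvette clicks into the light beam (each cell has its own ball-detent notch), and finish still holding the knob there, steady on the notch, for the reading. Leave the cuvettes in their cells and do not disturb the other things on the bench.

Things in the scene. Friction and masses are not known exactly. Their poses are not given: they have to be found in the camera images.
- spectro: bench spectrophotometer, fixed. Origin: on the bench under the middle of the front face of the cell compartment (its right part, 102 mm high, open box x 8 to 170, y -54 to 54 inside). x: from that face back into the instrument, y: to its left. From y = 62 to 340 the main housing: front flush, 58 mm high there, sloping up to 151 mm from x = 110 on
- changer: the sliding four-cell changer (black) with its rod and knob. Origin and axes coincide with the instrument's (spectro) when pushed home; its travel, the offset along the instrument's -x, ends at 60 mm. A spring ball on its right clicks into notches at 0, 18, 36 and 54 mm, drawing it in from 4 mm either side; leaving one takes 5 to 9 N, in between it slides at about 1 N and stays put
- knob (a point): centre of the cylindrical aluminium knob on the front end of the changer's 6 mm rod, diameter 20 mm, 24 mm long along the instrument's x; 74 mm above the bench, 50 mm in front of the compartment's front face when home; free all round
- beam (a point): where the light beam crosses the changer: 83 mm behind the front face, on the instrument's y = 0, 60 mm above the bench; axes as the instrument's. At home the first cell is here
- cuvette_stoppered: glass cuvette 12.5 x 12.5 x 45 mm with a round white stopper 15 mm wide, 10 mm high, in the second, third or fourth cell of the changer. The cells lie in a row 18 mm apart, the first at the beam when home, the others behind it (+x). Origin at the centre of its underside, 42 mm above the bench
- cuvette_blank: the same cuvette without stopper, in the first cell; origin at the centre of its underside
- cuvette_a: open cuvette without stopper in another cell; origin at the centre of its underside
- cuvette_b: open cuvette without stopper in the remaining cell; origin at the centre of its underside
- lid (a joint): angle (rad) of the compartment lid: 0 closed, starts at 1.55 to 1.8 (upright or leaning a little out to the instrument's right), stop at 2.0. Friction hinge: stays where left, takes 0.1 to 0.4 N m to swing shut; no latch. Dark plate 170 mm (along x) x 120 mm x 12 mm; closed, its top is 114 mm above the bench
- lid_hinge (a point): middle of the lid's hinge axis, at the lid's underside: 85 mm behind the front face, 62 mm right of the changer's line (y = -62), 102 mm above the bench; the axis runs along the instrument's x
- lid_ridge (a point): middle of the top of the grip ridge (60 mm along x, 10 mm wide, 8 mm high) on the lid's outer face near its free edge: 108 mm from the hinge axis, 20 mm above the lid's underside
- beaker: glass beaker, 60 mm wide, 75 mm high, right of the knob; origin under its centre
- weigh_boat: white plastic weighing boat about 70 x 55 mm, 15 mm high, left of the knob; origin under its centre
- tweezers: steel tweezers, 130 mm long, lying; origin under the middle
- cuvette_case: dark open case for cuvettes, 100 x 60 x 40 mm, two cuvettes in it reaching 50 mm; origin under its centre
- wash_bottle: white plastic bottle, 64 mm wide, 150 mm high, in front of the instrument, to the right of the knob; origin under its centre
- reagent_bottle: amber glass bottle, 56 mm wide, 110 mm high, right of the instrument; origin under its centre
- spatula: slim steel laboratory spatula, 170 mm long, lying; origin under its middle

How it is judged:
By the outcome, as a careful person would: the job done as asked, in the order asked, and still so for the second after the job is handed in, while the arm keeps its last pose, push and grip.
It also fails if it takes over 51 s, if anything falls off the work surface, if the arm or the gripper's body presses on something with over 40 N, if the wrist force passes 120 N, or if a joint passes its speed limit or range.

## Working session

There is one attempt and no reset: what is moved stays moved. The work goes in short steps, Python scripts to look and compute and a tool call to move; the robot and the scene stay as the last step left them, time stands still between calls to the robot, and variables do not carry over. Pictures are saved under pics/ and viewed, about 8 in all and at most 12, crops included, and the job is handed in when it is done.

Besides the shell and the picture viewer there is one more tool, called as name([rows], argument=value, ...), one row to a line, values as JSON. apply_moves: Moves the arm, as the interface text tells. Its arguments: {"type":"object","properties":{"targets":{"type":"array"},"gripper":{"type":"number"},"squeeze":{"type":"number"}},"required":["targets"]}

```bash
mkdir -p pics; cat > h.py <<'E'
import numpy as np, cv2
from bench import robot
def px2w(f,r,c,d=None):
    r=int(round(r));c=int(round(c))
    if d is None:
        w=f["depth"][max(r-2,0):r+3,max(c-2,0):c+3]; w=w[w>0]; d=np.median(w) if w.size else np.nan
    p=np.linalg.inv(f["mtx"])@[c,r,1]*d
    return (f["T"]@[*p,1])[:3]
def onz(f,r,c,z):
    d=f["T"][:3,:3]@np.linalg.inv(f["mtx"])@[c,r,1]; o=f["T"][:3,3]
    return o+d*(z-o[2])/d[2]
def cloud(f):
    v,u=np.mgrid[:480,:640]; d=f["depth"]; K=f["mtx"]
    P=np.stack([(u-K[0,2])*d/K[0,0],(v-K[1,2])*d/K[1,1],d],-1)
    return P@f["T"][:3,:3].T+f["T"][:3,3]
def save(f,n): cv2.imwrite("pics/"+n,f["color"][:,:,::-1])
E
python3 - <<'E'
from h import *
np.set_printoptions(precision=1,suppress=True)
s=robot.sense(); print(s)
for cam in ("top","side"):
    f=robot.grab_frame(cam); save(f,cam+"0.png"); print(cam,f["T"])
    for n in ["knob","beam","lid_hinge","lid_ridge","spectro","changer","cuvette_stoppered","cuvette_blank","beaker","wash_bottle","weigh_boat","reagent_bottle","cuvette_case","tweezers","spatula"]:
        for m in robot.mark_of(n,cam)[:1]:
            print(n,np.array(m["point"]),round(m["score"],2),px2w(f,*m["point"]))
E
```

```text
{'clock': 0.0, 'joint_pos': array([-1.3,  0.2,  1.5, -0. ,  1.4, -0.2]), 'joint_velocities': array([ 0.,  0.,  0.,  0.,  0., -0.]), 'tau': array([  0. , -38.3, -29.2,  -0. ,   0. ,  -0. ]), 'position': array([ 221.5, -529.8,  230.1]), 'orientation': array([-3.1, -0. ,  0.4]), 'wrist_force': array([ 0.4, -0.3, -0.5]), 'torque': array([-0.,  0.,  0.]), 'finger_gap': 85.83948697075267}
top [[   0.    -1.     0.1  418.7]
 [  -1.    -0.     0.     7.9]
 [  -0.    -0.1   -1.  1173.5]
 [   0.     0.     0.     1. ]]
knob [265.6 298.6] 0.96 [499.9  67.1  81.6]
beam [213.3 292.6] 0.74 [626.4  86.2  73. ]
lid_hinge [208.8 318.5] 0.85 [618.2  25.4 171.1]
lid_ridge [192.  332.3] 0.75 [697.7  -6.1  -1.6]
spectro [247.5 297.6] 0.88 [543.3  71.6  70.5]
changer [246.1 296.9] 0.68 [546.4  73.3  83.5]
cuvette_stoppered [199.1 285.6] 0.4 [659.4 104.   75.1]
cuvette_blank [271.6 426.4] 0.66 [ 492.1 -221.4  113.3]
beaker [268.  368.3] 0.76 [ 505.7 -100.9    1.6]
wash_bottle [272.3 425.6] 0.77 [ 492.1 -221.4  113.3]
weigh_boat [292.7 234.5] 0.66 [434.3 230.5   1. ]
reagent_bottle [198.2 369.8] 0.93 [665.8
[... 157 characters left out ...]
2.3]
side [[ -0.7  -0.4   0.6 -86.5]
 [ -0.7   0.3  -0.6 645.8]
 [  0.   -0.9  -0.5 605.1]
 [  0.    0.    0.    1. ]]
knob [276.2 304.2] 0.64 [489.8  75.2  81.3]
beam [259.  244.3] 0.59 [611.  105.4  73.6]
lid_hinge [225.3 260. ] 0.87 [646.2  37.3 103.7]
lid_ridge [167.6 270.8] 0.55 [630.3  21.6 217.7]
spectro [300.9 276.2] 0.95 [545.7  89.    8.4]
beaker [276.3 358.9] 0.86 [488.6 -69.3  17.6]
wash_bottle [250.1 411.6] 0.61 [ 478.1 -222.1   17.7]
weigh_boat [373.4 255.6] 0.94 [431.7 231.5   4.4]
reagent_bottle [240.7 296.9] 0.75 [558.5  25.9 101.2]
cuvette_case [273.9 359.6] 0.6 [487.  -69.9  22.6]
tweezers [419.3 203.2] 0.7 [413.1 341.5   3.4]
spatula [417.6 286.1] 0.64 [334.7 259.8   4.4]
```

View pics/top0.png

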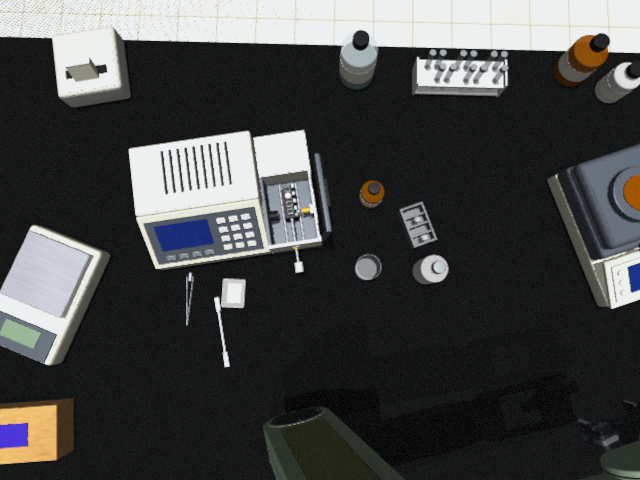

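View pics/side0.png

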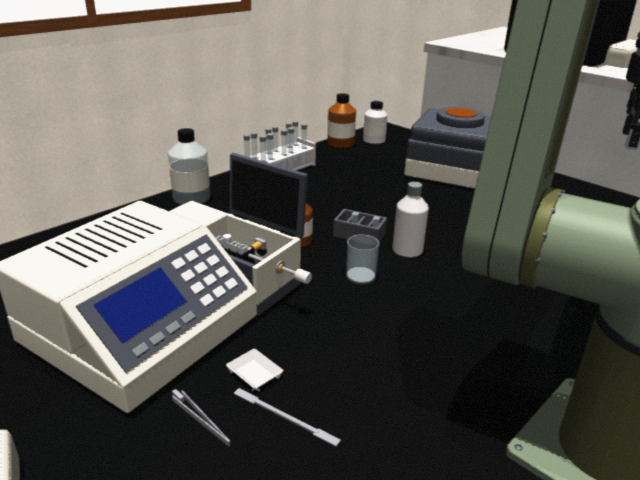

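Top view: knob at (266,298), instrument yawed ~8°, lid upright with its edge around column 320, cells at rows 185–215, column about 290. The side view agrees. I'll fit the frame next and enlarge the cells.

```bash
python3 - <<'E'
from h import *
np.set_printoptions(precision=1,suppress=True)
f=robot.grab_frame("top"); 
a=cv2.resize(f["color"][165:285,250:400],None,fx=5,fy=5,interpolation=cv2.INTER_CUBIC)
cv2.imwrite("pics/crop1.png",a[:,:,::-1])
P=cloud(f)
for n in ["cuvette_stoppered","cuvette_a","cuvette_blank"]:
  for c in ("top","side"):
    if c=="side" : g=robot.grab_frame("side")
    else: g=robot.grab_frame("top")
    for m in robot.mark_of(n,c)[:4]: print(n,c,np.array(m["point"]),round(m["score"],2),px2w(g,*m["point"]), onz(g,*m["point"],42))
for c,zz in (("top",0),("side",0)):
  g=robot.grab_frame(c)
  for n in ("knob","lid","changer"):
    for m in robot.silhouettes(n,c)[:2]:
      Q=cloud(g)[m["region"]&(g["depth"]>0)]
      print(n,c,round(m["score"],2),len(Q),Q.mean(0) if len(Q) else 0,np.percentile(Q,[2,98],axis=0).ravel() if len(Q) else 0)
# front edge top of compartment & housing: points with z 95..108
for r in range(225,262,4): print(r,[ "%d"%z for z in P[r,262:330:4,2]])
E
```

```text
cuvette_stoppered top [200.4 287.1] 0.37 [655.7 101.   81.1] [663.2 104.1  42. ]
cuvette_a top [196.  289.2] 0.51 [662.7  95.6  93.6] [674.4  99.3  42. ]
cuvette_a top [206.7 287.2] 0.48 [640.4 101.   73.6] [647.5 103.2  42. ]
cuvette_blank top [213.2 292.5] 0.5 [626.3  88.6  73.4] [631.7  89.6  42. ]
knob top 0.68 423 [602.7  86.1  67.4] [488.2  62.2  38.  692.3 115.   83.6]
lid top 0.95 1029 [637.4  20.2 197. ] [560.7   0.8 116.  719.2  41.3 222.6]
changer top 0.65 492 [615.2  89.1  65.3] [490.7  64.5  32.3 694.2 117.3  84. ]
knob side 0.59 437 [562.6  86.5  76.2] [485.9  64.6  59.6 654.3 108.9  85.7]
lid side 0.62 4869 [638.8  24.9 166.8] [561.6   5.3 106.7 725.   46.2 222.5]
lid side 0.16 1209 [439.5 228.9   8.2] [401.5 206.8   2.1 468.6 259.6  16.5]
changer side 0.79 536 [568.7  85.6  75. ] [486.1  39.9  43.8 659.3 110.   86.3]
225 ['105', '102', '48', '27', '32', '29', '30', '30', '25', '26', '34', '26', '29', '26', '118', '200', '225']
229 ['98', '103', '63', '33', '28', '28', '35', '29', '31', '30', '34', '27', '27', '29', '101', '185', '219']
233 ['93', '100', '74', '27', '28', '30', '33', '27', '71', '26', '30', '31', '25', '30', '102', '150', '205']
237 ['86', '84', '89', '25', '25', '30', '33', '28', '75', '27', '32', '28', '23', '28', '101', '134', '150']
241 ['80', '79', '102', '26', '27', '29', '33', '31', '74', '103', '103', '98', '99', '97', '97', '-4', '-3']
245 ['72', '70', '99', '101', '96', '97', '101', '100', '95', '86', '74', '65', '55', '41', '27', '0', '-2']
249 ['62', '64', '95', '80', '65', '56', '46', '34', '76', '26', '14', '0', '0', '0', '-3', '1', '-4']
253 ['42', '27', '14', '23', '6', '1', '-2', '-3', '1', '0', '0', '0', '-3', '-2', '-2', '-2', '0']
257 ['-2', '-1', '2', '-2', '-2', '-1', '-1', '-3', '-3', '75', '-2', '1', '-4', '-2', '-1', '-1', '-5']
261 ['-1', '0', '1', '0', '0', '0', '0', '0', '-5', '77', '-1', '1', '-4', '0', '0', '1', '-7']
```

View pics/crop1.png

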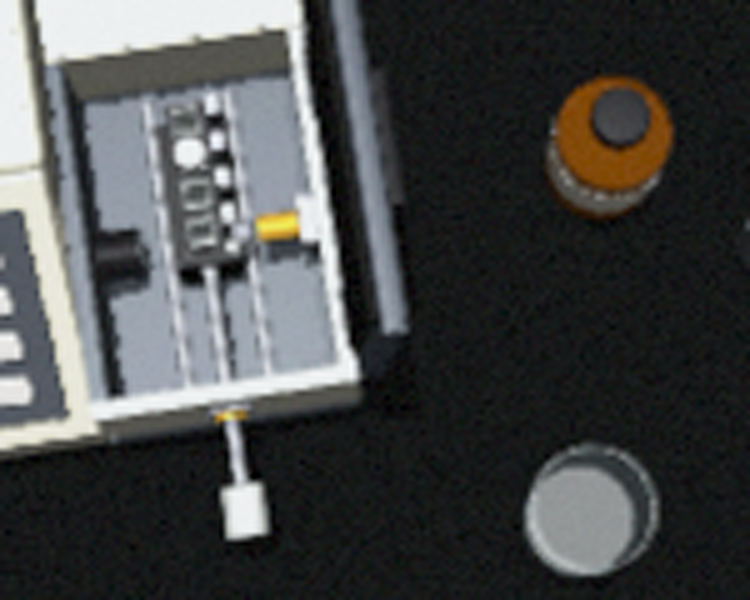

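The crop shows the cells along column 190: blank at row 235, an open one at 195, the round white stopper at (152,188), and another at 115. So the stopper is in the third cell, which means 36 mm. I'll check this metrically and fit the frame.

```bash
python3 - <<'E'
from h import *
np.set_printoptions(precision=2,suppress=True)
f=robot.grab_frame("top"); P=cloud(f); g=robot.grab_frame("side"); S=cloud(g)
k0=onz(f,267.2,298.8,84); st=onz(f,195.4,287.6,97)
print("knob",k0,"stopper",st,np.hypot(*(st-k0)[:2]), np.degrees(np.arctan2(*(st-k0)[1::-1])))
A=np.vstack([P.reshape(-1,3),S.reshape(-1,3)])
for nm,C in (("top",P.reshape(-1,3)),("side",S.reshape(-1,3))):
    L=C[(C[:,0]>540)&(C[:,0]<740)&(C[:,1]>-30)&(C[:,1]<60)&(C[:,2]>128)&(C[:,2]<230)]
    # inner face plane fit, RANSAC-light
    best=None;rng=np.random.default_rng(0)
    for _ in range(300):
        q=L[rng.choice(len(L),3,False)];n=np.cross(q[1]-q[0],q[2]-q[0]);n/=np.linalg.norm(n)+1e-9
        i=abs((L-q[0])@n)<2.5
        if best is None or i.sum()>best.sum(): best=i
    Q=L[best];c=Q.mean(0);n=np.linalg.svd(Q-c)[2][2];n*=np.sign(n[1])
    print(nm,"lid plane",len(L),len(Q),c,n,"yaw",np.degrees(np.arctan2(-n[0],n[1])),"tilt z",n[2],"zmax",np.percentile(L[:,2],99))
    K=C[(C[:,0]>470)&(C[:,0]<525)&(C[:,1]>45)&(C[:,1]<95)&(C[:,2]>55)&(C[:,2]<95)]
    print(" knob cloud",len(K),K.min(0),K.max(0),np.median(K,0))
    W=C[(C[:,0]>530)&(C[:,0]<570)&(C[:,1]>20)&(C[:,1]<140)&(C[:,2]>97)&(C[:,2]<108)]
    print(" front rim",len(W),W.mean(0),np.polyfit(W[:,1],W[:,0],1))
for c,h in (("top",f),("side",g)):
  h=robot.grab_frame(c)
  for n in("knob","beam","lid_hinge","lid_ridge"):
    for m in robot.mark_of(n,c)[:1]:
        print(c,n,onz(h,*m["point"],dict(knob=74,beam=60,lid_hinge=102,lid_ridge=208)[n]))
E
```

```text
knob [496.95  67.38  84.  ] stopper [663.3   98.66  97.  ] 169.2662397129766 10.64801165232071
top lid plane 1009 509 [640.36  26.17 190.6 ] [-0.18  0.98  0.13] yaw 10.431149996353934 tilt z 0.12973096975837134 zmax 222.63415195791652
 knob cloud 105 [485.77  57.99  69.62] [523.64  79.28  86.43] [499.85  69.84  79.84]
 front rim 223 [551.68  84.89 100.82] [ -0.13 562.66]
side lid plane 4046 3051 [639.55  29.54 175.39] [-0.18  0.98  0.1 ] yaw 10.469606466947255 tilt z 0.09925490891335369 zmax 222.90107940079153
 knob cloud 203 [484.71  60.61  65.39] [524.    82.28  86.41] [495.27  75.8   79.23]
 front rim 337 [550.69  85.07 102.12] [ -0.15 563.87]
top knob [499.75  77.38  74.  ]
top beam [631.69  90.64  60.  ]
top lid_hinge [638.64  32.79 102.  ]
top lid_ridge [647.96  -3.79 208.  ]
side knob [506.28  61.64  74.  ]
side beam [629.72  89.92  60.  ]
side lid_hinge [638.87  38.2  102.  ]
side lid_ridge [650.69   0.17 208.  ]
```

```bash
cat >> h.py <<'E'
YAW=np.radians(10.4); UX=np.array([np.cos(YAW),np.sin(YAW),0]); UY=np.array([-UX[1],UX[0],0])
O=np.array([546.5,79,0.])
def R(s):
    from scipy.spatial.transform import Rotation as Q
    return Q.from_euler("xyz",s["orientation"]).as_matrix()
def go(ix,iy,z):
    s=robot.sense(); w=O+ix*UX+iy*UY+[0,0,z]
    d=R(s).T@(w-s["position"])
    p=s["position"]-O
    print("tool delta mm",np.round(d,1),"yaw deg",np.degrees(s["orientation"][2]),"inst pos",np.round([p@UX,p@UY,s["position"][2]],1),"force inst",np.round([s["wrist_force"]@UX,s["wrist_force"]@UY,s["wrist_force"][2]],1),"gap",s["finger_gap"],"t",s["clock"])
E
python3 -c "
from h import *
go(85,-130,235)"
```

```text
tool delta mm [ 590.1 -292.1   -3.7] yaw deg 22.676443341008852 inst pos [-429.5 -540.9  231.3] force inst [ 0.   0.2 -0.2] gap 85.65018338628633 t 3.25
```

apply_moves([
  [0, 0, 0, 7],
  [0, 0, 0, 5.4],
], gripper=0)

```text
clock: 3.42
position: [221.7, -530.5, 231.3]
orientation: [-3.142, -0.0, 0.172]
wrist_force: [-0.3, -0.1, 0.5]
finger_gap: 63.7
```

```bash
python3 -c "
from h import *
go(85,-130,235)"
```

```text
tool delta mm [ 510.6 -415.7   -3.7] yaw deg 9.86046165025746 inst pos [-429.5 -540.9  231.3] force inst [-0.3 -0.1  0.5] gap 63.731644696733774 t 3.4167
```

apply_moves([
  [0.028, -0.023, 0, 0],
  [0.028, -0.023, 0, 0],
  [0.028, -0.023, 0, 0],
  [0.028, -0.023, 0, 0],
  [0.028, -0.023, 0, 0],
])

```text
clock: 3.83
position: [339.5, -396.3, 230.9]
orientation: [3.137, 0.002, 0.154]
wrist_force: [0.9, -0.2, 0.6]
finger_gap: 0.6
```

apply_moves([
  [0.028, -0.023, 0, 0],
  [0.028, -0.023, 0, 0],
  [0.028, -0.023, 0, 0],
  [0.028, -0.023, 0, 0],
  [0.028, -0.023, 0, 0],
])

```text
clock: 4.25
position: [465.1, -254.2, 231.3]
orientation: [3.134, -0.0, 0.152]
wrist_force: [0.6, 0.0, -0.1]
finger_gap: -0.0
```

apply_moves([
  [0.028, -0.023, 0, 0],
  [0.028, -0.023, 0, 0],
  [0.028, -0.023, 0, 0],
  [0.028, -0.023, 0, 0],
  [0.028, -0.023, 0, 0],
])

```text
clock: 4.67
position: [591.3, -111.1, 231.6]
orientation: [3.132, -0.002, 0.152]
wrist_force: [-0.1, -0.0, 0.4]
finger_gap: 0.1
```

```bash
python3 -c "
from h import *
go(85,-130,235)
f=robot.grab_frame('wrist'); save(f,'w1.png')"
```

```text
tool delta mm [ 73.3 -67.2  -3.9] yaw deg 8.736162438927035 inst pos [   9.7 -195.1  231.6] force inst [-0.1 -0.   0.4] gap 0.08985830839413272 t 4.6667
```

View pics/w1.png

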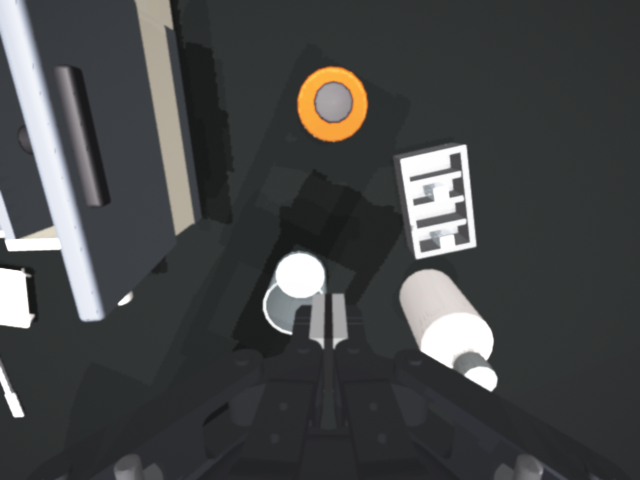

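The wrist picture shows the lid on the left with its ridge at (80,135), the amber bottle at (333,105), and the beaker below the fingers. The space right of the lid is free.

apply_moves([
  [0.025, -0.02, 0, -1],
  [0.026, -0.02, 0, -0.7],
  [0.024, -0.02, 0, 0],
  [0, 0, 0.03, 0],
  [0, 0, 0.03, 0],
])

```text
clock: 5.13
position: [669.6, -26.9, 178.8]
orientation: [3.13, -0.024, 0.196]
wrist_force: [-0.3, 0.3, -1.0]
finger_gap: -0.2
```

```bash
python3 -c "
from h import *
go(85,-120,175)"
```

```text
tool delta mm [-16.9  -6.6   3.3] yaw deg 11.206323335607046 inst pos [ 101.9 -126.3  178.8] force inst [-0.2  0.4 -1. ] gap -0.19818582836159732 t 5.1333
```

apply_moves([
  [-0.009, -0.01, 0, 0],
  [-0.009, -0.01, 0, 0],
  [0, -0.012, 0, 0],
  [0, -0.012, 0, 0],
  [0, -0.012, 0, 0],
])

```text
clock: 5.55
position: [641.6, 20.6, 173.6]
orientation: [3.123, -0.022, 0.193]
wrist_force: [0.9, -2.2, -0.8]
finger_gap: -0.3
```

```bash
python3 -c "
from h import *
go(85,-47,177)"
```

```text
tool delta mm [  2.4 -27.5  -3.8] yaw deg 11.066088583238807 inst pos [ 83.  -74.6 173.6] force inst [ 0.5 -2.3 -0.8] gap -0.31598396311060034 t 5.55
```

Contact: the lid pushes back with 2.3 N. I'll follow the arc.

apply_moves([
  [0, -0.014, -0.002, 0],
  [0, -0.014, -0.002, 0],
  [0, -0.013, 0.007, 0],
  [0, -0.012, 0.008, 0],
  [0, -0.009, 0.01, 0],
])

```text
clock: 5.97
position: [630.4, 85.0, 153.1]
orientation: [3.119, -0.026, 0.193]
wrist_force: [-1.1, -0.9, 3.6]
finger_gap: 0.3
```

```bash
python3 -c "
from h import *
go(85,-5.5,140.6)"
```

```text
tool delta mm [ 1.1 -4.  12.5] yaw deg 11.051808577434663 inst pos [ 83.6  -9.2 153.1] force inst [-1.3 -0.7  3.6] gap 0.315306901843224 t 5.9667
```

apply_moves([
  [0, -0.004, 0.01, 0],
  [0, -0.004, 0.01, 0],
  [0, -0.003, 0.009, 0],
  [0, -0.001, 0.006, 0],
  [0, 0, 0.004, 0],
])

```text
clock: 6.38
position: [627.7, 102.2, 113.6]
orientation: [3.122, -0.023, 0.197]
wrist_force: [-20.8, -2.7, 48.3]
finger_gap: 0.2
```

```bash
python3 -c "
from h import *
go(85,3.5,114)"
```

```text
tool delta mm [ 0.8  4.6 -0.3] yaw deg 11.312078610706275 inst pos [ 84.1   8.1 113.6] force inst [-20.9   1.1  48.3] gap 0.18766629160166035 t 6.3833
```

It's bottomed out at z = 114, so the lid is shut. Retreat upward, towards the knob, and open the gripper partway.

apply_moves([
  [0, 0, -0.01, 0],
  [0, 0, -0.03, 0],
  [0, 0, -0.04, 0],
  [-0.03, 0, -0.02, 0],
  [-0.03, 0, 0, 0],
], gripper=0)

```text
clock: 6.8
position: [567.5, 92.6, 210.6]
orientation: [3.126, -0.018, 0.195]
wrist_force: [-0.2, -0.2, -0.5]
finger_gap: -0.1
```

apply_moves([
  [-0.03, 0, 0, 0],
  [-0.03, 0, 0, 0],
  [-0.03, 0, 0, 0],
  [-0.03, 0, 0, 0],
  [0, 0, 0, 0],
], gripper=0.7)

```text
clock: 7.22
position: [439.8, 69.2, 202.7]
orientation: [3.132, -0.012, 0.192]
wrist_force: [-0.1, -0.0, -1.0]
finger_gap: 59.0
```

```bash
python3 - <<'E'
from h import *
np.set_printoptions(precision=1,suppress=True)
go(-50,0,180)
print(np.degrees(robot.sense()["orientation"]))
f=robot.grab_frame('wrist'); save(f,'w2.png')
g=robot.grab_frame('side'); S=cloud(g); t=robot.grab_frame('top'); T=cloud(t); W=cloud(f)
for n,c in (("wrist",W),("top",T),("side",S)):
    q=(c.reshape(-1,3)-O); q=np.c_[q@UX,q@UY,q[:,2]]
    L=q[(q[:,0]>12)&(q[:,0]<165)&(q[:,1]>-55)&(q[:,1]<50)&(q[:,2]>60)&(q[:,2]<200)]
    L=L[(abs(L[:,0]-85)>40)]
    for a,b in ((-55,-20),(-20,15),(15,35)):
        m=(L[:,1]>a)&(L[:,1]<b)
        if m.sum(): print(n,a,b,m.sum(),np.percentile(L[m,2],[10,50,90]))
for cam,ff in (("wrist",f),("top",t),("side",g)):
    for m in robot.mark_of("knob",cam)[:1]: 
        w=onz(ff,*m["point"],74)-O; print(cam,m["point"],m["score"],"inst",w@UX,w@UY)
    for m in robot.silhouettes("knob",cam)[:1]:
        rr,cc=np.nonzero(m["region"]); print(len(rr),rr.min(),rr.max(),cc.min(),cc.max())
E
```

```text
tool delta mm [56.4 10.  23.5] yaw deg 11.000398846193251 inst pos [-106.7    9.6  202.7] force inst [-0.1 -0.  -1. ] gap 59.047493923884176 t 7.2167
[179.5  -0.7  11. ]
wrist -55 -20 3501 [113.8 114.7 115.7]
wrist -20 15 3439 [113.9 114.8 115.7]
wrist 15 35 1979 [113.9 114.8 115.8]
top -55 -20 470 [110.4 112.8 115.4]
top -20 15 463 [110.2 112.8 115.2]
top 15 35 269 [110.  112.6 115.2]
side -55 -20 368 [114.4 115.5 116.6]
side -20 15 378 [114.4 115.4 116.5]
side 15 35 177 [114.2 115.3 116.6]
wrist [155.0, 342.7] 0.95 inst -47.37920027013692 -0.9512421227378685
1310 93 174 329 356
top [209.4, 270.2] 0.22 inst 96.60396519913458 45.011705121926674
side [275.1, 304.5] 0.67 inst -49.08930777981502 -5.509703061564027
240 267 282 282 310
```

View pics/w2.png

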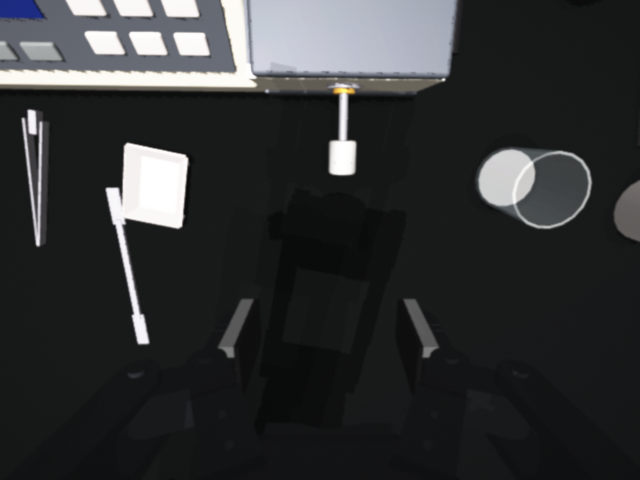

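The wrist picture shows the lid lying flat (114.8 mm measured at every y band). The knob is at (157,342) with its rod up to row 90, and the boat (155,187) and beaker (530,190) are clear. Now the exact knob position from the wrist depth.

```bash
python3 - <<'E'
from h import *
np.set_printoptions(precision=2,suppress=True)
f=robot.grab_frame('wrist'); W=cloud(f); s=robot.sense(); r=R(s)
for nm,(a,b,c,d),z in (("knob",(138,178,325,362),(70,90)),("rod",(98,136,335,352),(68,82))):
    q=W[a:b,c:d].reshape(-1,3); q=q[(q[:,2]>z[0])&(q[:,2]<z[1])]
    t=(q-s["position"])@r
    print(nm,len(q),"world",q.min(0),q.max(0),"mid tool",(t.min(0)+t.max(0))/2,t.min(0),t.max(0))
    if nm=="rod":
        v=np.linalg.svd(q-q.mean(0))[2][0]; print("rod yaw",np.degrees(np.arctan2(v[1],v[0])),"slope",v[2],"mean",q.mean(0))
    else:
        top=t[q[:,2]>np.percentile(q[:,2],60)];print(top.mean(0),np.median(top,0), "top z",np.percentile(q[:,2],95))
E
```

```text
knob 801 world [490.39  59.4   74.18] [520.88  81.04  86.69] mid tool [ 55.82   8.17 126.69] [ 41.49  -1.74 120.52] [ 70.16  18.07 132.87]
[ 51.25   8.25 122.78] [ 51.37   7.91 122.89] top z 85.29326476306596
rod 320 world [521.96  70.67  74.18] [546.1   82.7   81.97] mid tool [ 83.8    9.8  129.86] [ 72.18   3.99 126.05] [ 95.43  15.6  133.66]
rod yaw -173.074244281681 slope -0.13541741480985858 mean [535.06  76.08  77.83]
```

apply_moves([
  [0.027, 0.004, 0.02, 0.6],
  [0.026, 0.004, 0.02, 0],
  [0, 0, 0.02, 0],
])

```text
clock: 7.97
position: [510.0, 71.3, 152.4]
orientation: [3.127, -0.037, 0.183]
wrist_force: [0.3, -0.4, -0.6]
finger_gap: 59.8
```

```bash
python3 - <<'E'
from h import *
np.set_printoptions(precision=1,suppress=True)
s=robot.sense(); print(R(s).T@(np.array([502,70,55.5])-s["position"]),s["position"],np.degrees(s["orientation"]))
f=robot.grab_frame('wrist');save(f,'w3.png')
for m in robot.mark_of("knob","wrist")[:2]: 
    w=onz(f,*m["point"],74); print(m, w, R(s).T@(w-s["position"]))
E
```

```text
[-11.6  -1.6  96.5] [510.   71.3 152.4] [179.2  -2.1  10.5]
{'point': [272.2, 326.2], 'score': 0.93} [498.   70.1  74. ] [-14.8  -2.2  77.9]
```

View pics/w3.png

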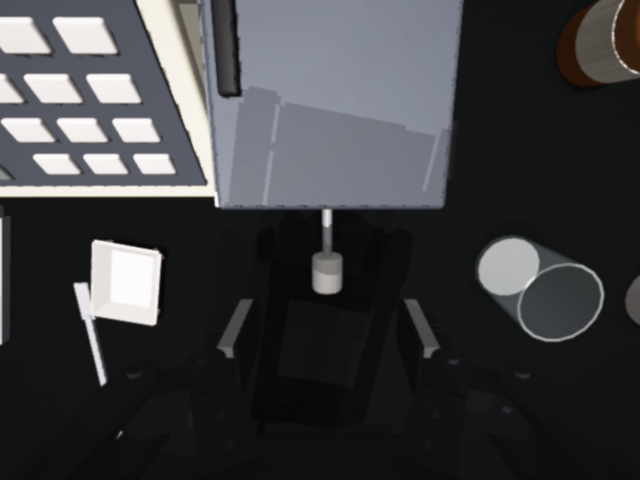

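Wrist view: the knob is at (273,327), centred laterally between the fingers at columns 240 and 415. I'll fix x from depth now that the arm has settled.

```bash
python3 - <<'E'
from h import *
np.set_printoptions(precision=1,suppress=True)
f=robot.grab_frame('wrist'); W=cloud(f); s=robot.sense(); r=R(s)
q=W[245:300,308:348].reshape(-1,3); q=q[(q[:,2]>60)&(q[:,2]<92)]
i=(q[:,:2]-O[:2])@UX[:2]; j=(q[:,:2]-O[:2])@UY[:2]
h,e=np.histogram(i,bins=np.arange(-75,-20,3)); print(dict(zip(e.astype(int),h)))
top=q[(q[:,2]>80)]; it=(top-O)@UX; print("top x inst",np.percentile(it,[2,50,98]),"y",np.percentile(j,[2,50,98]),"z",np.percentile(q[:,2],[50,95]))
p=s["position"]-O; print("tcp inst",p@UX,p@UY,p[2],np.degrees(s["orientation"]),s["joint_velocities"])
E
```

```text
{np.int64(-75): np.int64(0), np.int64(-72): np.int64(0), np.int64(-69): np.int64(0), np.int64(-66): np.int64(0), np.int64(-63): np.int64(3), np.int64(-60): np.int64(107), np.int64(-57): np.int64(137), np.int64(-54): np.int64(133), np.int64(-51): np.int64(134), np.int64(-48): np.int64(138), np.int64(-45): np.int64(140), np.int64(-42): np.int64(134), np.int64(-39): np.int64(232), np.int64(-36): np.int64(5), np.int64(-33): np.int64(0), np.int64(-30): np.int64(0), np.int64(-27): np.int64(0), np.int64(-24): np.int64(0)}
top x inst [-59.3 -47.2 -36.5] y [-10.2  -0.5   9. ] z [83.1 85.3]
tcp inst -44.24443380006994 0.520656790997605 149.3751524072625 [179.3  -1.4  10.5] [ 0. -0. -0.  0.  0.  0.]
```

apply_moves([
  [-0.003, 0, 0.02, 0],
  [-0.002, 0, 0.02, 0],
  [-0.001, 0, 0.02, 0],
  [0, 0, 0.01, 0],
  [0, 0, 0, 0],
])

```text
clock: 8.53
position: [502.6, 70.3, 84.5]
orientation: [3.127, -0.035, 0.184]
wrist_force: [0.4, 0.4, 0.4]
finger_gap: 59.7
```

```bash
python3 -c "
from h import *
go(-48.3,-0.5,55.5); print(np.degrees(robot.sense()['orientation']))"
```

```text
tool delta mm [-4.5 -0.6 28.9] yaw deg 10.54150814595913 inst pos [-44.8  -0.7  84.5] force inst [0.5 0.3 0.4] gap 59.692236733891896 t 8.5333
[179.17830909  -1.98388674  10.54150815]
```

apply_moves([
  [-0.002, 0, 0.015, 0],
  [-0.002, 0, 0.012, 0],
  [0, 0, 0.002, 0],
  [0, 0, 0, 0],
])

```text
clock: 8.87
position: [503.5, 69.5, 60.7]
orientation: [3.125, -0.043, 0.185]
wrist_force: [0.3, 0.2, -0.5]
finger_gap: 60.0
```

```bash
python3 -c "
from h import *
go(-47.7,-0.5,55.5); print(np.degrees(robot.sense()['orientation']))"
```

```text
tool delta mm [-3.9 -1.2  5. ] yaw deg 10.57311531361519 inst pos [-44.   -1.6  60.7] force inst [ 0.3  0.1 -0.5] gap 60.01386838920509 t 8.8667
[179.07423868  -2.46827895  10.57311531]
```

apply_moves([
  [-0.004, -0.001, 0.006, 0],
  [0, 0, 0, 0],
  [0, 0, 0, 0],
])

```text
clock: 9.12
position: [502.3, 69.8, 57.9]
orientation: [3.124, -0.049, 0.185]
wrist_force: [1.0, -0.6, 0.4]
finger_gap: 59.8
```

```bash
python3 -c "
from h import *
go(-47.7,-0.5,55.5); print(np.degrees(robot.sense()['orientation']))"
```

```text
tool delta mm [-2.7 -0.6  2.2] yaw deg 10.592661361981069 inst pos [-45.2  -1.1  57.9] force inst [ 0.9 -0.8  0.4] gap 59.846272819214335 t 9.1167
[178.99782184  -2.82997529  10.59266136]
```

apply_moves([
  [-0.003, 0, 0.002, 0],
  [0, 0, 0, 0],
  [0, 0, 0, 0],
  [0, 0, 0, 0],
  [0, 0, 0, 0],
], gripper=0, squeeze=40)

```text
clock: 9.53
position: [500.3, 68.8, 57.3]
orientation: [3.123, -0.052, 0.185]
wrist_force: [0.8, 0.9, -1.6]
finger_gap: 18.6
```

```bash
python3 -c "
from h import *
go(-47.7,-0.5,55.5); s=robot.sense(); print(np.degrees(s['orientation']), s['torque'])"
```

```text
tool delta mm [-0.5 -1.2  1.8] yaw deg 10.609027006003409 inst pos [-47.3  -1.7  57.3] force inst [ 1.   0.8 -1.6] gap 18.601758143630622 t 9.5333
[178.92151769  -2.98754568  10.60902701] [ 0.0597132  -0.03389125  0.01641309]
```

apply_moves([
  [-0.005, 0, -0.0003, 0],
  [-0.005, 0, -0.0003, 0],
  [-0.005, 0, -0.0003, 0],
])

```text
clock: 9.78
position: [488.5, 66.7, 57.3]
orientation: [3.123, -0.06, 0.185]
wrist_force: [0.6, -0.6, 0.1]
finger_gap: 18.8
```

```bash
python3 -c "
from h import *
go(-83.3,-1.7,57.3); s=robot.sense(); print(np.degrees(s['orientation']), s['torque'])"
```

```text
tool delta mm [-24.   -0.   -1.4] yaw deg 10.575271824901442 inst pos [-59.2  -1.7  57.3] force inst [ 0.5 -0.7  0.1] gap 18.758512456902054 t 9.7833
[178.94165203  -3.43766124  10.57527182] [-0.10569873 -0.09241392 -0.02709514]
```

apply_moves([
  [-0.005, 0, -0.0003, 0],
  [-0.005, 0, -0.0003, 0],
  [-0.005, 0, -0.0003, 0],
  [-0.004, 0, -0.0003, 0],
])

```text
clock: 10.12
position: [469.3, 63.1, 57.3]
orientation: [3.123, -0.064, 0.184]
wrist_force: [0.9, -0.5, -1.9]
finger_gap: 18.6
```

```bash
python3 - <<'E'
from h import *
np.set_printoptions(precision=1,suppress=True)
go(-83.3,-1.7,57.3); s=robot.sense(); print(np.degrees(s['orientation']), s['torque'])
f=robot.grab_frame('side');save(f,'s2.png')
a=cv2.resize(f["color"][220:340,220:380],None,fx=5,fy=5,interpolation=cv2.INTER_CUBIC); cv2.imwrite("pics/s2c.png",a[:,:,::-1])
E
```

```text
tool delta mm [-4.5  0.  -0.3] yaw deg 10.559415911246099 inst pos [-78.8  -1.7  57.3] force inst [ 0.8 -0.6 -1.9] gap 18.568379265324616 t 10.1167
[178.9  -3.6  10.6] [-0.1 -0.1  0.1]
```

View pics/s2c.png

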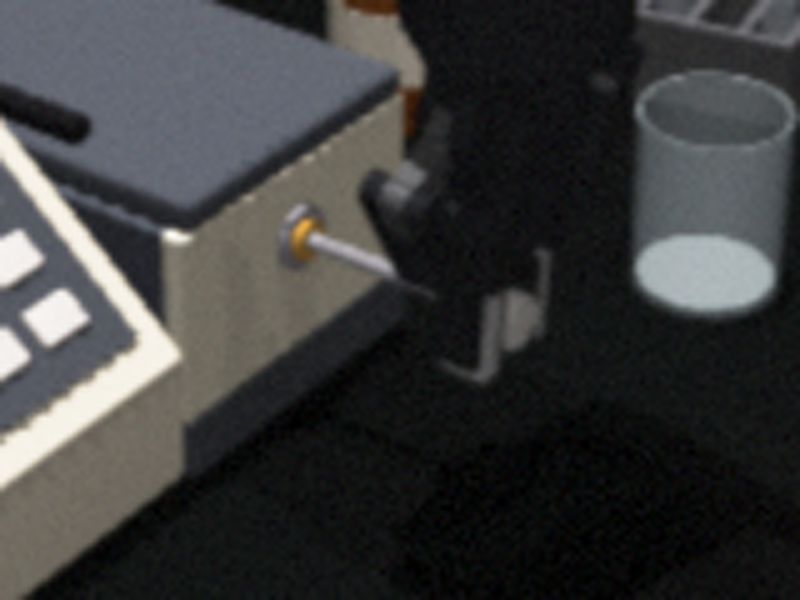

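Side crop: the knob is held between the pads at (515,320), the rod is out, and the lid is flat. About 4.3 mm to go, approached in small steps while watching the force.

apply_moves([
  [-0.0025, 0, -0.0002, 0],
])

```text
clock: 10.25
position: [465.3, 62.4, 57.4]
orientation: [3.123, -0.062, 0.184]
wrist_force: [6.3, 2.0, -3.8]
finger_gap: 18.8
```

```bash
cat > r.py <<'E'
from h import *
F=[];g=[]
for _ in range(6):
    robot.grab_frame('side'); s=robot.sense(); F.append([s["wrist_force"]@UX,s["wrist_force"]@UY,s["wrist_force"][2]])
    p=s["position"]-19*R(s)[:,2]-O; g.append([p@UX,p@UY,p[2]])
print("force",np.round(np.mean(F,0),2),"grasp",np.round(np.mean(g,0),2),np.round(np.array(g)[:,0],1),np.degrees(s["orientation"]),s["finger_gap"],s["clock"])
E
python3 r.py
```

```text
force [-1.34 -0.83  0.42] grasp [-84.25  -1.3   76.28] [-84.3 -84.3 -84.3 -84.2 -84.2 -84.2] [178.94020602  -3.44237516  10.58335984] 18.857309333093912 10.55
```

apply_moves([
  [-0.002, 0, -0.0001, 0],
])

```text
clock: 10.63
position: [464.6, 62.2, 57.4]
orientation: [3.123, -0.064, 0.184]
wrist_force: [7.9, 2.4, -8.6]
finger_gap: 18.6
```

```bash
python3 r.py
```

```text
force [ 4.88 -0.11 -5.64] grasp [-85.02  -1.33  76.35] [-85. -85. -85. -85. -85. -85.] [178.93943619  -3.59603681  10.5680089 ] 18.600368609048758 10.9333
```

The notch is clearly felt: about −1.3 N at 36.0 mm of travel, +4.9 N at 36.7. Ease back by half a millimetre.

apply_moves([
  [0.0006, 0, 0, 0],
])

```text
clock: 11.02
position: [464.9, 62.3, 57.3]
orientation: [3.123, -0.062, 0.185]
wrist_force: [-0.7, -1.4, -0.0]
finger_gap: 18.7
```

```bash
python3 r.py
```

```text
force [ 1.73 -0.62 -3.09] grasp [-84.45  -1.32  76.32] [-84.5 -84.5 -84.5 -84.5 -84.4 -84.5] [178.93861623  -3.59194765  10.57132271] 18.84331172940463 11.3167
```

```bash
python3 - <<'E'
from h import *
f=robot.grab_frame('top'); save(f,'top9.png')
q=cloud(f).reshape(-1,3)-O; q=np.c_[q@UX,q@UY,q[:,2]]
for a,b in ((-50,-20),(15,40)):
    m=(q[:,0]>90)&(q[:,0]<160)&(q[:,1]>a)&(q[:,1]<b); print("lid z",a,b,np.median(q[m,2]))
for n in ["beaker","wash_bottle","weigh_boat","reagent_bottle","cuvette_case","tweezers","spatula"]:
    for m in robot.mark_of(n,"top")[:1]: print(n,np.round(m["point"],1))
E
python3 r.py
```

```text
lid z -50 -20 112.76591055260178
lid z 15 40 112.91139448845524
beaker [269.8 367.6]
wash_bottle [271.5 426.2]
weigh_boat [293.7 236.1]
cuvette_case [226.1 416.6]
tweezers [332.6 222.4]
spatula [333.5 221. ]
force [ 2.6  -0.21 -4.09] grasp [-84.47  -1.32  76.33] [-84.5 -84.5 -84.5 -84.5 -84.5 -84.4] [178.93938073  -3.59407534  10.56252071] 18.855694828356988 12.0167
```

View pics/top9.png

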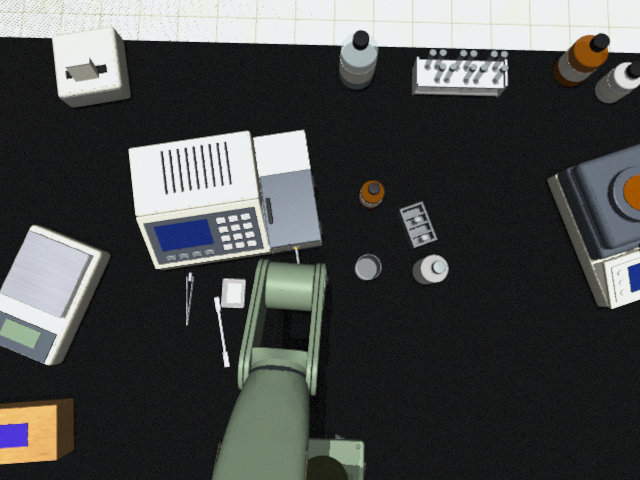

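The top view shows the lid shut flat (its ridge at (210,270)), the rod out at (255,297), and all other items where they were. Handing in.

```bash
python3 -c "
from bench import robot
print(robot.close_job())"
```

```text
the job is handed in; nothing more can be done
None
```

I pushed the lid shut with the closed fingers while the changer was still home. I then gripped the knob and pulled the rod out 36 mm to the third-cell notch. The job was handed in at about 12 s, still holding the knob with a 40 N squeeze.

- **Lid:** Level across its width in all three cameras, with its top at 113–115 mm depending on the camera (114 mm is closed). The top camera still showed it shut after the pull.
- **Stoppered cuvette:** The enlarged top view showed the stopper in the third cell. Its measured distance from the knob was 169.3 mm, against 169 mm expected for that cell.
- **Notch:** Travel by the grasp point was about 36.1–36.2 mm. The force along the rod changed sign there, from −1.3 N at 36.0 mm to +4.9 N at 36.7 mm. The last reading was about 2.6 N along the rod with a steady position.
- **Other items:** They look unmoved in the last top picture. In that picture the tweezers network pointed at the spatula and the reagent bottle was not detected, but both are visible in their original places.
- **Off the plan:** The fingertips pressed the lid with about 48 N upward, plus about 21 N sideways, as it bottomed out. The 40 N limit is stated for the arm and gripper body, so I read it as not covering the fingertips. The tool was also tilted about 3.6° at the end.

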